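Load four turned pins into the stepped nests with their tops level

ROBOT

A 6-joint arm with a two-finger parallel gripper is mounted at the origin on the work surface. World frame = base frame: x ahead of the robot, y to its left, z up, the work surface at z = 0. Lengths are in m, angles in rad, forces in N, time in s.
With the tool pointing down it reaches from about 0.25 to 0.725 m from the base axis. Payload 4 kg.
Tool frame: the origin (TCP) lies on the centre line of the jaws, within the pads' length; the fingertips stand ahead of it and the grasp point (between the pads) lies 3 mm ahead of it (bot.tcp_to_tips is the z of the fingertips in the tool frame, in m); z points along the fingers, y is the line along which they close (so a half turn about z gives the same grasp; the last joint's range is limited). The gripper opens to 85 mm and grips with 20 to 120 N. Pads are 22 mm wide; open, the fingers measure 114 mm over their backs; the gripper's body (76 mm by 85 mm) begins 54 mm behind the grasp point. The pads swing forward as they close: fully open they stand 13 mm farther back than shut.
Start: joints at [1.255, 0.241, 0.005, 1.335, 0, 1.571], TCP at [0.155, 0.475, 0.253] pointing down, gripper open.
Joint ranges: [-2.72, 2.72], [-1.05, 1.87], [-1.09, 1.28], [-1.99, 2.15], [-1.42, 1.44], [-3.14, 3.14]. Speed limits (rad/s): [2.79, 2.79, 3.14, 3.14, 3.14, 3.14].

INTERFACE

Orientations are given as a unit quaternion [x, y, z, w].
In Python, from workcell import telemetry, camera, camera_params, ticket, boxes_of, cut_out, spot_point, bot gives the robot as it stands.
- The arm moves only by the shell command python3 -m creep 'ROWS'. ROWS is text: rows parted by semicolons, each of 5 numbers parted by spaces: the opening, from 0 (shut) to 1 (fully open), then the shift along the tool's x, y, z in units of 150 mm (1.0 is 150 mm), then the turn about the tool's z in units of 180 degrees (1.0 is 180 degrees). In form: claw x y z turn; .... A call has 1 to 12 rows; each row is the pose to reach, as a shift and turn from the pose commanded when the call began, along the tool's axes at that moment, turning the shorter way round; what a row does not reach only later rows make up. A row lasts 1/8 s, in which the tool goes at most 62.5 mm and 10.7 degrees, less where a joint would pass 70% of its speed; a pose out of reach is approached as far as the arm can. A call with a number of a shift or a turn outside -1 to 1 is refused whole. A call with a gripper value outside its range is refused whole. The fingers move at their own pace and stop on an object; the grip force is fixed at half the most. Time passes only in rows, so rows that repeat a pose let the fingers close. It gives the time, the measured TCP pose, the force, the opening and the grip force at its end, in the units of the state.
- telemetry.get_obs(): the state, without advancing time (a new reading comes with each control period).
- camera(name): name is "side" or "top"; returns the picture (384x512x3 uint8, red, green, blue); there is no depth.
- camera_params(name): a dict with "camera_matrix" (3x3 intrinsics, pixels), "eye" and "attitude" of the camera in the world. Camera axes: x right, y down, z forward; pixel columns grow to the right and rows downward; lengths in m; the calibration is good to about 2 mm. A picture is of the moment at which its call begins. camera_params takes no time and is no camera call.
- ticket.job_done(): hands the job in; it is judged then, once.
Trained networks look in the newest picture that a camera, given by its name, has taken for a name from the list of things; names that differ only in an ending like _2 or _b are one class to them, and where a whole thing is asked for, a point or a joint stands for the part that bears it (a point fixed in the world has none). Each returns a list of dicts, best first, with "conf" (0 to 1); they miss things now and then, are a little off and sometimes report something else, mostly with a low value. They report only what shows in the picture. A call takes as long as a camera call. They do not tell look-alikes from the thing itself.
- boxes_of(thing, camera): "at" ([x, y, z] in m, in world coordinates, good to about 4 mm: the middle of the surface that is visible of it).
- cut_out(thing, camera): "pixels" (384x512 bool, what is visible of it).
- spot_point(thing, camera): "at" ([x, y, z] in m, in world coordinates, good to about 4 mm: a listed point, or the origin of a listed thing).
The state is a dict: "clock": time; "joint_pos": joint angles; "joint_vel": joint speeds; "tau": joint torques, N m; "eef_pos": TCP position; "tool_rot": TCP orientation; "ft_force": force on the tool from outside, world axes, zero at the start; "ft_torque": the same for the moment, N m; "grip_width": finger opening in m; "grasp_force": force on a finger pad.
Only numpy, scipy, OpenCV 4.12 (cv2) and the standard library are available. Lean on these libraries where they do the work, as an engineer would, in place of code of your own. Each camera call takes 0.05 s, during which the arm holds its last target. There are 200 camera calls.

TASK

Move the four steel pins from the blue tray into the four nests on the aluminium bar in reverse order of height: the longest pin in the lowest nest, the next longest in the next higher, and so on up to the shortest in the highest, so that the machine's pick-up head finds all four tops level. Stand every pin upright with its foot flat in the cup, without tipping one over, and leave the small jar and the spray can where they are.

Things in the scene. Friction and masses are not known exactly. Their poses are not given: they have to be found in the camera images.
- pin_long: Turned steel plain pin with no collar, the longest: 90 mm tall, upright on a round foot 30 mm across, 10 mm high; stem round, 24 mm across, bare over its top 20 mm. Origin: centre of the underside; z up; any yaw. About 0.2 to 0.4 kg. Starts in a blue tray of four 72 x 76 mm compartments in a row, any order; tray floor 4 mm above the table, walls 18 mm high.
- pin_collar: Turned steel pin with a round collar (40 mm across, at heights 26 to 38 mm): 76 mm tall, upright on a round foot 30 mm across, 10 mm high; stem round, 24 mm across, bare over its top 20 mm. Origin: centre of the underside; z up; any yaw. About 0.2 to 0.4 kg. Starts in a blue tray of four 72 x 76 mm compartments in a row, any order; tray floor 4 mm above the table, walls 18 mm high.
- pin_hex: Turned steel pin with a hexagonal collar (42 mm over corners, at heights 16 to 28 mm): 62 mm tall, upright on a round foot 30 mm across, 10 mm high; stem round, 24 mm across, bare over its top 20 mm. Origin: centre of the underside; z up; any yaw. About 0.2 to 0.4 kg. Starts in a blue tray of four 72 x 76 mm compartments in a row, any order; tray floor 4 mm above the table, walls 18 mm high.
- pin_short: Turned steel plain pin, no collar, small dark bore in its top, the shortest: 48 mm tall, upright on a round foot 30 mm across, 10 mm high; stem round, 24 mm across, bare over its top 20 mm. Origin: centre of the underside; z up; any yaw. About 0.2 to 0.4 kg. Starts in a blue tray of four 72 x 76 mm compartments in a row, any order; tray floor 4 mm above the table, walls 18 mm high.
- nest_1: Fixed round aluminium pedestal with an open cup on top, on a dark round foot plate 56 mm across. Origin: centre of its underside, 12 mm above the table on an aluminium bar; z up. Cup floor 20 mm above the origin, rim 5 mm above that floor; cup 48 mm wide inside, 56 mm outside. The four nests stand in a row on the bar, 79 mm apart, in any order of height.
- nest_2: Fixed round aluminium pedestal with an open cup on top, on a dark round foot plate 62 mm across. Origin: centre of its underside, 12 mm above the table on an aluminium bar; z up. Cup floor 34 mm above the origin, rim 5 mm above that floor; cup 48 mm wide inside, 56 mm outside. The four nests stand in a row on the bar, 79 mm apart, in any order of height.
- nest_3: Fixed round aluminium pedestal with an open cup on top, on a dark round foot plate 68 mm across. Origin: centre of its underside, 12 mm above the table on an aluminium bar; z up. Cup floor 48 mm above the origin, rim 5 mm above that floor; cup 48 mm wide inside, 56 mm outside. The four nests stand in a row on the bar, 79 mm apart, in any order of height.
- nest_4: Fixed round aluminium pedestal with an open cup on top, on a dark round foot plate 74 mm across. Origin: centre of its underside, 12 mm above the table on an aluminium bar; z up. Cup floor 62 mm above the origin, rim 5 mm above that floor; cup 48 mm wide inside, 56 mm outside. The four nests stand in a row on the bar, 79 mm apart, in any order of height.
- jar: Small white jar with a dark lid, 36 mm in diameter, 40 mm high, standing between the tray and the bar of nests; bystander, to be left where it is. Origin: centre of its underside.
- can: Grey and white spray can, 52 mm in diameter, 150 mm high, standing beyond the rows; bystander, to be left where it is. Origin: centre of its underside.
Not all that is in view belongs to the job. Leave any orange look-alike of the pin_long alone.

How it is judged:
At the end, for the whole second after the job is handed in: Every pin stands at rest in its own nest (long in nest_1, the lowest; collar in nest_2; hex in nest_3; short in nest_4, the highest): its axis within 12 mm of the nest's, its underside within 4 mm of the cup's floor, leaning less than 0.06 rad (horizontal distance between pin_long and nest_1 below 0.012 m and z of pin_long in the frame of nest_1 between 0.016 and 0.024 m and angle between each of pin_long, pin_collar, pin_hex, pin_short's own z axis and vertical below 0.06 rad and linear speed of each of pin_long, pin_collar, pin_hex, pin_short below 0.02 m/s and horizontal distance between pin_collar and nest_2 below 0.012 m and z of pin_collar in the frame of nest_2 between 0.03 and 0.038 m and horizontal distance between pin_hex and nest_3 below 0.012 m and z of pin_hex in the frame of nest_3 between 0.044 and 0.052 m and horizontal distance between pin_short and nest_4 below 0.012 m and z of pin_short in the frame of nest_4 between 0.058 and 0.066 m); the robot touches nothing.
It fails at once if the jar is pushed more than 30 mm or knocked over (distance of jar from where it was at the start of the episode above 0.03 m or angle between jar's own z axis and vertical above 0.8 rad).
It fails at once if the can is pushed more than 30 mm or knocked over (distance of can from where it was at the start of the episode above 0.03 m or angle between can's own z axis and vertical above 0.8 rad).
It fails at once if a pin is tipped over (angle between any of pin_long, pin_collar, pin_hex, pin_short's own z axis and vertical above 1.2 rad).
It also fails if it takes over 109 s, if anything falls off the work surface, if the arm or the gripper's body presses on something with over 40 N, if the wrist force passes 120 N, or if a joint passes its speed limit or range.

## Working session

There is one attempt and no reset: what is moved stays moved. The work goes in short steps, Python scripts to look and compute and a shell command to move; the robot and the scene stay as the last step left them, time stands still between calls to the robot, and variables do not carry over. Pictures are saved under pics/ and viewed, at most 14 in all, crops included, and the job is handed in when it is done.

```bash
ls; mkdir -p pics
cat > h.py <<'E'
import cv2,numpy as np
from workcell import telemetry,camera,camera_params,ticket,boxes_of,cut_out,spot_point,bot
def snap(c,n):
    cv2.imwrite(f'pics/{n}.png',cv2.cvtColor(camera(c),cv2.COLOR_RGB2BGR))
E
python3 - <<'E'
from h import *
o=telemetry.get_obs();print({k:np.round(v,3).tolist() for k,v in o.items()}, bot.tcp_to_tips)
snap('top','t0');snap('side','s0')
for c in('top','side'):
    p=camera_params(c);print(c,p)
for t in ['pin_long','pin_collar','pin_hex','pin_short','nest_1','jar','can']:
    for c in('top','side'):
        print(t,c,[(np.round(d['at'],3).tolist(),round(d['conf'],2)) for d in spot_point(t,c)])
E
```

```text
pics
{'clock': 0.0, 'joint_pos': [1.255, 0.241, 0.004, 1.335, -0.0, 1.571], 'joint_vel': [-0.001, -0.001, -0.001, -0.0, -0.001, 0.002], 'tau': [0.001, -37.231, 25.241, 0.017, -0.0, -0.0], 'eef_pos': [0.155, 0.475, 0.252], 'tool_rot': [0.157, 0.988, -0.001, -0.0], 'ft_force': [0.465, -0.27, -0.037], 'ft_torque': [0.009, -0.028, 0.017], 'grasp_force': 0.0, 'grip_width': 0.085} 0.022
top {'camera_matrix': array([[351.57692568,   0.        , 250.89851869],
       [  0.        , 351.57692568, 192.76514853],
       [  0.        ,   0.        ,   1.        ]]), 'eye': array([ 0.43663416, -0.00780383,  0.98249924]), 'attitude': array([-0.70320325,  0.70897991, -0.02711149,  0.04601797])}
side {'camera_matrix': array([[414.20805766,   0.        , 253.90112626],
       [  0.        , 414.20805766, 195.29954534],
       [  0.        ,   0.        ,   1.        ]]), 'eye': array([ 0.22086715, -0.58983051,  0.76987186]), 'attitude': array([ 0.89468925, -0.2561649 ,  0.09465396, -0.35348454])}
pin_long top [([0.649, -0.259, -0.004], 0.76), ([0.497, -0.157, 0.004], 0.62), ([0.334, -0.119, -0.001], 
[... 294 characters left out ...]
[([0.518, -0.229, 0.003], 0.71)]
pin_collar side [([0.521, -0.236, 0.004], 0.97), ([0.473, -0.098, 0.001], 0.53)]
pin_hex top [([0.473, -0.096, 0.003], 0.56)]
pin_hex side [([0.47, -0.094, 0.001], 0.53)]
pin_short top [([0.542, -0.318, 0.003], 0.47)]
pin_short side [([0.547, -0.324, 0.006], 0.59)]
nest_1 top [([0.479, 0.313, 0.008], 0.9), ([0.545, 0.088, 0.014], 0.67), ([0.503, 0.235, 0.012], 0.56)]
nest_1 side [([0.523, 0.162, 0.007], 0.96), ([0.484, 0.31, 0.011], 0.86), ([0.505, 0.236, 0.012], 0.82), ([0.54, 0.082, 0.015], 0.65)]
jar top [([0.47, -0.001, 0.002], 0.64)]
jar side [([0.472, -0.004, -0.0], 0.52)]
can top [([0.745, 0.053, 0.004], 0.75)]
can side [([0.747, 0.055, -0.001], 0.79)]
```

View pics/t0.png

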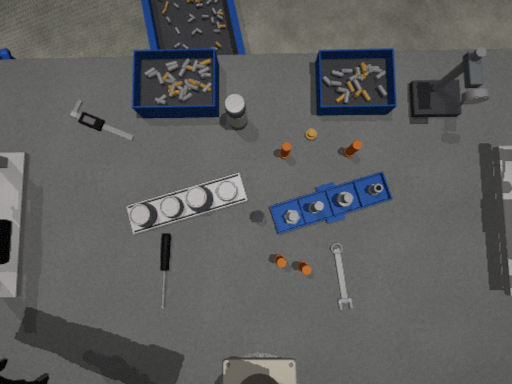

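View pics/s0.png

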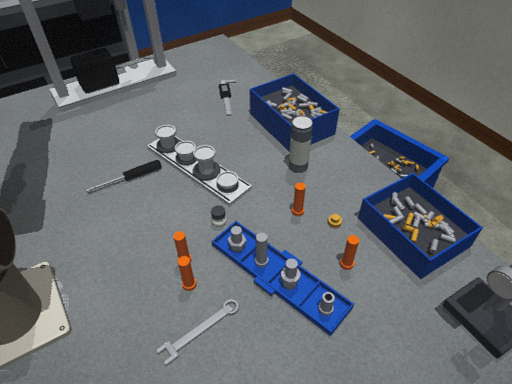

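The top view shows the tray pins left to right as hex (292,216), long (317,207), collar (345,198) and short (376,188). The nests are at (144,214), (172,207), (199,198) and (227,190), the jar is at (257,216), and there are four orange decoys. Next I'll overlay the nest rim hypotheses on magnified crops.

```bash
cat >> h.py <<'E'
from scipy.spatial.transform import Rotation as R
def proj(c,P):
    p=camera_params(c);q=(np.atleast_2d(P)-p['eye'])@R.from_quat(p['attitude']).as_matrix()
    u=q@p['camera_matrix'].T;return u[:,:2]/u[:,2:]
def ray(c,uv):
    p=camera_params(c);d=np.linalg.inv(p['camera_matrix'])@[*uv,1];return p['eye'],R.from_quat(p['attitude']).as_matrix()@d
def at_z(c,uv,z):
    e,d=ray(c,uv);return e+d*(z-e[2])/d[2]
def circ(x,y,z,r):
    a=np.linspace(0,2*np.pi,40);return np.c_[x+r*np.cos(a),y+r*np.sin(a),0*a+z]
def crop(f,c,box,s,curves):
    x0,y0,x1,y1=box;im=cv2.imread(f)[y0:y1,x0:x1];im=cv2.resize(im,None,fx=s,fy=s,interpolation=cv2.INTER_CUBIC)
    for P,col in curves:
        q=((proj(c,P)-[x0,y0]+.5)*s);cv2.polylines(im,[np.int32(np.round(q))],False,col,1)
    for x in range(x0-x0%10+10,x1,10): cv2.putText(im,str(x),(int((x-x0)*s),8),0,.3,(0,255,255));cv2.line(im,(int((x-x0)*s),9),(int((x-x0)*s),12),(0,255,255))
    for y in range(y0-y0%10+10,y1,10): cv2.putText(im,str(y),(0,int((y-y0)*s)),0,.3,(0,255,255))
    return im
E
python3 - <<'E'
from h import *
N=np.array([[.4815,.3115],[.504,.2355],[.5235,.160],[.5425,.085]])
c0=N.mean(0);d=N[3]-N[0];d/=np.linalg.norm(d);N=np.array([c0+d*.079*(k-1.5) for k in range(4)]);print(N,np.arctan2(d[1],d[0]))
cols=[(0,0,255),(0,255,0),(255,0,0),(0,255,255)]
cur=[(circ(*n,.017+h,.028),col) for n in N for h,col in zip((.02,.034,.048,.062),cols)]
a=crop('pics/s0.png','side',(140,115,260,205),6.5,cur)
cv2.imwrite('pics/a.png',a[:600,:800])
E
```

```text
[[0.48205909 0.31242303]
 [0.50260303 0.23614101]
 [0.52314697 0.15985899]
 [0.54369091 0.08357697]] -1.3077224310862767
```

View pics/a.png

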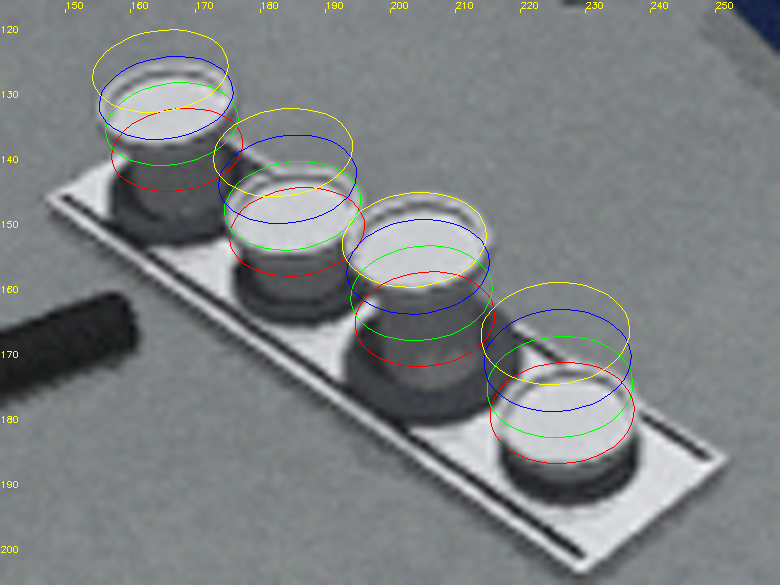

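The nest order from y=+0.31 downward is nest_3 (blue), nest_2 (green), nest_4 (yellow), nest_1 (red). Now I'll refine the positions of the nests and pins in both views.

```bash
cat > v.py <<'E'
from h import *
N=np.array([[.48205909,.31242303],[.50260303,.23614101],[.52314697,.15985899],[.54369091,.08357697]]);H=[.048,.034,.062,.02]
Pn=np.array([[.472,-.095],[.494,-.156],[.52,-.232],[.544,-.321]]);L=[.062,.090,.076,.048]
E
python3 - <<'E'
from v import *
cur=[(circ(*n,.017+h,.028),(0,0,255)) for n,h in zip(N,H)]
cp=[(circ(*n,.004+h,.012),(0,0,255)) for n,h in zip(Pn,L)]+[(circ(*n,.014,.015),(0,255,0)) for n,h in zip(Pn,L)]
a=crop('pics/t0.png','top',(128,172,248,232),6.6,cur)[:300]
b=crop('pics/t0.png','top',(272,170,392,230),6.6,cp)[:300]
W=max(a.shape[1],b.shape[1]);
cv2.imwrite('pics/b.png',np.vstack([np.resize(a,a.shape),b])[:600,:800])
cv2.imwrite('pics/c.png',crop('pics/s0.png','side',(225,222,345,320),6.1,cp))
E
```

```text
(no output)
```

View pics/b.png

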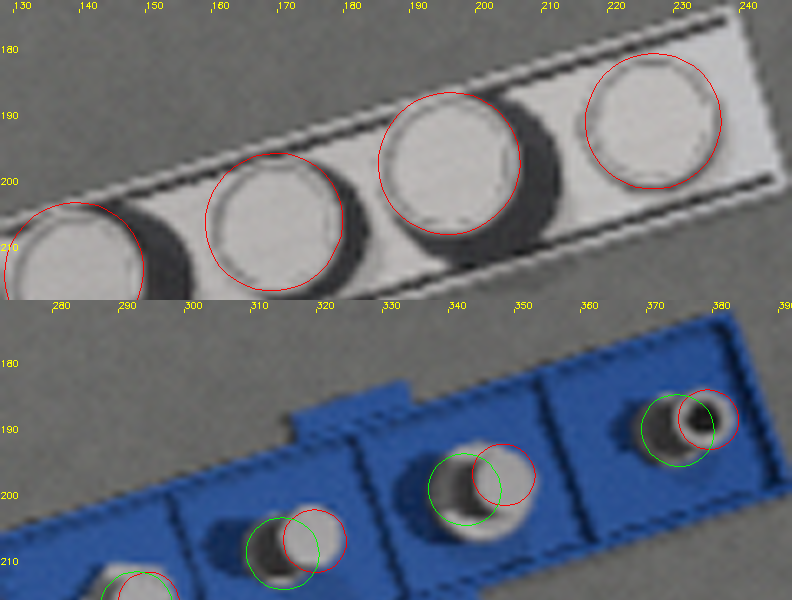

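View pics/c.png

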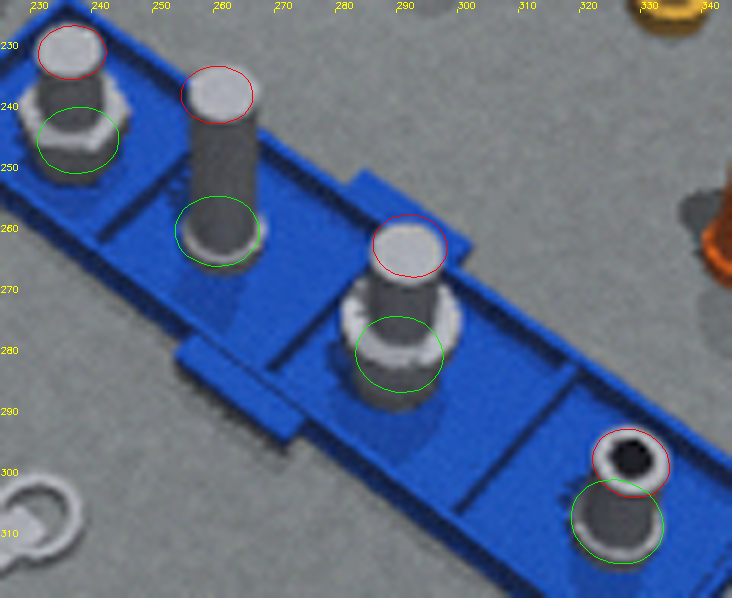

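```bash
cat > go.py <<'E'
# usage: go.py x y z [yaw_of_tool_y]: shift in tool axes, units of the moves
import sys
from h import *
t=np.array([float(a) for a in sys.argv[1:4]]);yaw=float(sys.argv[4]) if len(sys.argv)>4 else .285
o=telemetry.get_obs();M=R.from_quat(o['tool_rot']).as_matrix()
y=np.arctan2(M[1,1],M[0,1])
print('clock',round(o['clock'],2),'pos',np.round(o['eef_pos'],4),'yaw',round(y,3),'w',round(o['grip_width'],4),'gf',np.round(o['grasp_force'],1),'F',np.round(o['ft_force'],1),'j',np.round(o['joint_pos'],2))
print('shift',np.round(M.T@(t-o['eef_pos'])/.15,3),'turn',round((y-yaw)/np.pi,3),'tilt',np.round(M[:,2],3))
E
python3 -c "
from h import *
print([a for a in dir(bot) if a[0]!='_'])"
python3 -m creep '1 -0.4 -0.37 0 0.06;1 -0.8 -0.74 0 0.12;1 -0.8 -0.74 0 0.18;1 -0.8 -0.74 0 0.24;1 -0.8 -0.74 0 0.309;1 -0.8 -0.74 0 0.309;1 -0.8 -0.74 0 0.309'
python3 go.py .472 -.095 .20
```

```text
['Unreachable', 'tcp_to_tips']
clock: 1.68
eef_pos: [0.2348, 0.3325, 0.2533]
tool_rot: [0.599, 0.801, 0.0, 0.0]
ft_force: [-0.9, -0.7, 0.1]
grip_width: 0.0854
grasp_force: 0.0
clock 1.68 pos [0.2348 0.3325 0.2533] yaw 0.287 w 0.0854 gf 0.0 F [-0.9 -0.7  0.1] j [ 0.96  0.06 -0.21  1.3  -0.    2.24]
shift [-3.181  0.711  0.356] turn 0.001 tilt [ 0.  0. -1.]
```

```bash
for i in 1; do
python3 -m creep '1 -0.4 0.09 0 0;1 -0.8 0.18 0 0;1 -0.8 0.18 0 0'
python3 -m creep '1 -0.4 0.09 0 0;1 -0.8 0.18 0 0;1 -0.8 0.18 0 0'
python3 -m creep '1 -0.4 0.09 0.1 0;1 -0.8 0.18 0.2 0;1 -0.8 0.18 0.2 0'
python3 -m creep '1 -0.4 0.09 0.1 0;1 -0.78 0.17 0.15 0;1 -0.78 0.17 0.15 0;1 -0.78 0.17 0.15 0;1 -0.78 0.17 0.15 0'
done >/dev/null
python3 go.py .472 -.095 .066
python3 -c "
from h import *
snap('side','s1')
cv2.imwrite('pics/s1c.png',cv2.resize(cv2.imread('pics/s1.png')[130:330,150:400],None,fx=3,fy=3))"
```

```text
clock 3.42 pos [ 0.4705 -0.0933  0.2012] yaw 0.288 w 0.0855 gf 0.0 F [ 0.1 -0.7 -0.5] j [-0.2   0.23 -0.15  1.19  0.    1.09]
shift [-0.014  0.006  0.901] turn 0.001 tilt [ 0.  0. -1.]
```

View pics/s1c.png

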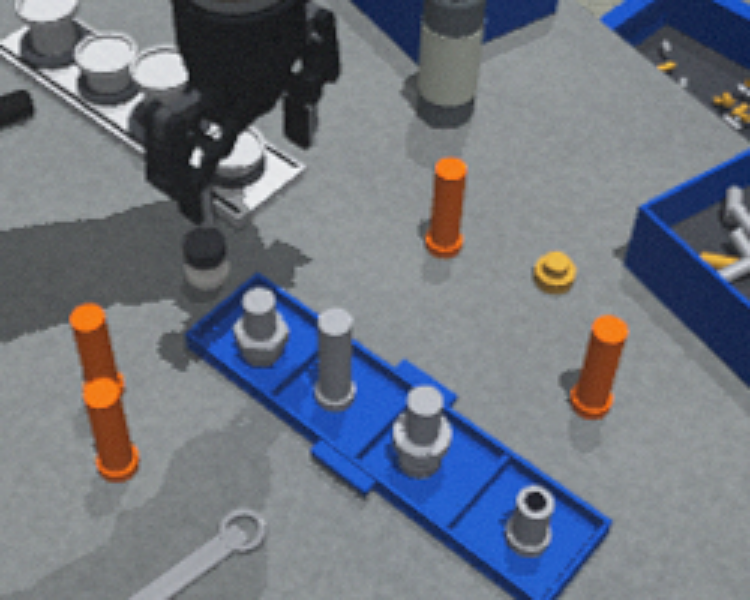

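```bash
python3 -c "
from h import *
Y=np.array([.96,.28])
for z in(.16,.17,.18,.19):
  for s in(-.05,0,.05):
    print(z,s,np.round((proj('side',[*(np.array([.4705,-.0933])+s*Y),z])[0]-[150,130])*3))"
```

```text
0.16 -0.05 [195. 255.]
0.16 0 [249. 211.]
0.16 0.05 [300. 171.]
0.17 -0.05 [194. 245.]
0.17 0 [249. 201.]
0.17 0.05 [300. 161.]
0.18 -0.05 [193. 234.]
0.18 0 [248. 191.]
0.18 0.05 [300. 150.]
0.19 -0.05 [192. 224.]
0.19 0 [247. 180.]
0.19 0.05 [299. 139.]
```

```bash
python3 -m creep '1 -0.01 0.01 0.25 0;1 -0.01 0.01 0.5 0;1 -0.01 0.01 0.75 0;1 -0.01 0.01 0.88 0;1 -0.01 0.01 0.94 0;1 -0.01 0.01 0.94 0;0 -0.01 0.01 0.94 0;0 -0.01 0.01 0.94 0;0 -0.01 0.01 0.94 0;0 -0.01 0.01 0.94 0;0 -0.01 0.01 0.94 0;0 -0.01 0.01 0.94 0'
python3 go.py .4825 .311 .2
```

```text
clock: 4.97
eef_pos: [0.473, -0.0967, 0.0603]
tool_rot: [0.6, 0.8, 0.0, 0.0]
ft_force: [-1.5, -0.0, 6.4]
grip_width: 0.0215
grasp_force: 58.8
clock 4.97 pos [ 0.473  -0.0967  0.0603] yaw 0.284 w 0.0215 gf 58.8 F [-1.5 -0.   6.4] j [-0.2   0.38 -0.34  0.84 -0.    1.09]
shift [ 2.591  0.823 -0.932] turn -0.0 tilt [ 0.001 -0.    -1.   ]
```

```bash
python3 -m creep '0 0 0 -0.2 0;0 0 0 -0.5 0;0 0 0 -0.8 0;0 0.1 0 -0.93 0;0 0.4 0.1 -0.93 0;0 0.7 0.2 -0.93 0;0 0.7 0.2 -0.93 0' | tail -3
python3 -m creep '0 0.3 0.1 0 0;0 0.6 0.2 0 0;0 0.9 0.3 0 0;0 0.9 0.3 0 0' >/dev/null
python3 -m creep '0 0.3 0.1 0 0;0 0.6 0.2 0 0;0 0.9 0.32 0 0;0 0.99 0.32 0 0;0 0.99 0.32 0 0;0 0.99 0.32 0 0' | tail -3
python3 go.py .4825 .311 .1165
python3 -c "
from h import *
snap('side','s2')
cv2.imwrite('pics/s2c.png',cv2.resize(cv2.imread('pics/s2.png')[60:220,120:320],None,fx=3,fy=3))"
```

```text
ft_force: [-0.5, -0.6, -3.4]
grip_width: 0.0219
grasp_force: 59.4
ft_force: [-0.0, -1.2, -3.3]
grip_width: 0.0216
grasp_force: 59.6
clock 7.1 pos [0.4818 0.3089 0.1989] yaw 0.282 w 0.0216 gf 59.6 F [-0.  -1.2 -3.3] j [ 0.57  0.41  0.1   1.26 -0.    1.86]
shift [0.013 0.009 0.549] turn -0.001 tilt [-0.001 -0.002 -1.   ]
```

View pics/s2c.png

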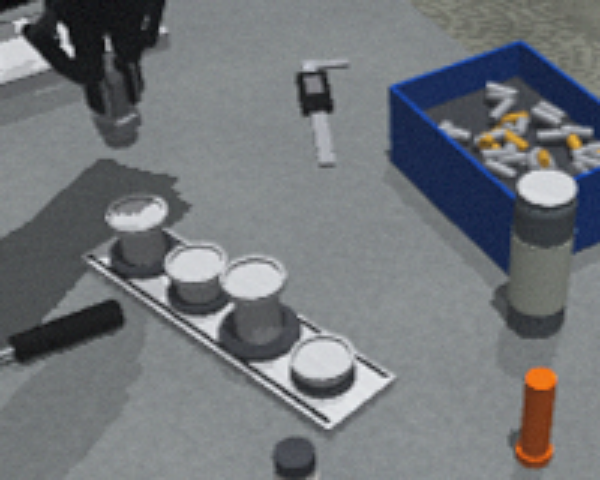

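```bash
python3 -c "
from h import *
print((proj('side',[.4818,.3089,.1426])[0]-[120,60])*3)"
python3 -m creep '0 0.01 0.01 0.2 0;0 0.01 0.01 0.35 0;0 0.01 0.01 0.45 0;0 0.01 0.01 0.5 0;0 0.01 0.01 0.53 0;0 0.01 0.01 0.545 0;0 0.01 0.01 0.545 0;0 0.01 0.01 0.545 0'
python3 go.py .4825 .311 .1165
```

```text
[121.28490621 138.85560163]
clock: 8.15
eef_pos: [0.4831, 0.313, 0.118]
tool_rot: [0.6, 0.8, 0.0, 0.0]
ft_force: [0.3, -0.7, -3.2]
grip_width: 0.0215
grasp_force: 59.7
clock 8.15 pos [0.4831 0.313  0.118 ] yaw 0.284 w 0.0215 gf 59.7 F [ 0.3 -0.7 -3.2] j [ 0.57  0.48 -0.02  1.08 -0.    1.86]
shift [-0.012 -0.008  0.01 ] turn -0.0 tilt [ 0.001  0.    -1.   ]
```

```bash
python3 -m creep '0 0 0 0.007 0;0 0 0 0.007 0' | grep -E 'eef|ft'
python3 -m creep '0 0 0 0.006 0;0 0 0 0.006 0' | grep -E 'eef|ft'
```

```text
eef_pos: [0.4828, 0.3128, 0.1165]
ft_force: [0.2, 0.0, -3.2]
eef_pos: [0.4828, 0.3128, 0.1164]
ft_force: [-2.9, -0.7, 3.4]
```

```bash
python3 -m creep '0.4 0 0 0 0;0.7 0 0 0 0;1 0 0 0 0;1 0 0 0 0;1 0 0 -0.2 0;1 0 0 -0.5 0;1 0 0 -0.8 0;1 -0.3 -0.1 -0.8 0;1 -0.3 -0.1 -0.8 0' | tail -3
python3 go.py .52 -.232 .21
python3 -c "
from h import *
snap('top','t3');snap('side','s3')
for t,c in(('pin_hex','side'),('pin_hex','top'),('pin_collar','top'),('pin_collar','side')): print(t,c,[(np.round(d['at'],3).tolist(),round(d['conf'],2)) for d in spot_point(t,c)])
cv2.imwrite('pics/s3c.png',np.hstack([cv2.resize(cv2.imread('pics/s3.png')[110:210,130:260],None,fx=3,fy=3),cv2.resize(cv2.imread('pics/t3.png')[150:250,110:240],None,fx=3,fy=3)]))"
```

```text
ft_force: [0.1, 0.2, 0.4]
grip_width: 0.0855
grasp_force: 0.0
clock 9.78 pos [0.4811 0.2633 0.2365] yaw 0.281 w 0.0855 gf 0.0 F [0.1 0.2 0.4] j [ 0.5   0.34  0.1   1.33 -0.    1.79]
shift [-3.244 -0.668  0.178] turn -0.001 tilt [ 0.001 -0.    -1.   ]
pin_hex side [([0.484, 0.314, 0.058], 0.67), ([0.548, -0.322, 0.007], 0.52)]
pin_hex top [([0.481, 0.318, 0.061], 0.47)]
pin_collar top [([0.515, -0.233, 0.007], 0.59)]
pin_collar side [([0.515, -0.233, 0.003], 0.72)]
```

View pics/s3c.png

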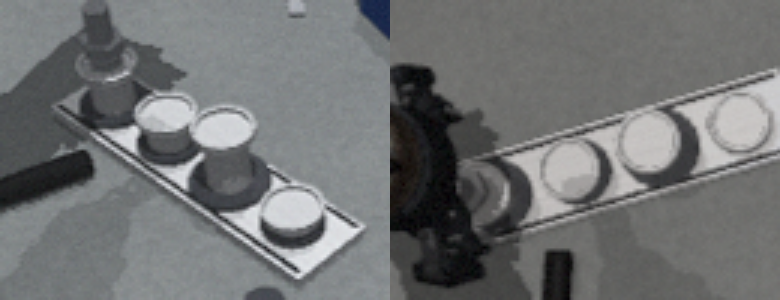

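The hex stands upright in nest_3. Collar pin next.

```bash
{ python3 -m creep '1 -0.4 -0.08 0 0;1 -0.81 -0.17 0 0;1 -0.81 -0.17 0 0'
python3 -m creep '1 -0.4 -0.08 0 0;1 -0.81 -0.17 0 0;1 -0.81 -0.17 0 0'
python3 -m creep '1 -0.4 -0.08 0 0;1 -0.81 -0.17 0 0;1 -0.81 -0.17 0 0'
python3 -m creep '1 -0.4 -0.08 0.1 0;1 -0.81 -0.17 0.2 0;1 -0.81 -0.17 0.25 0;1 -0.81 -0.17 0.25 0;1 -0.81 -0.17 0.25 0'; } >/dev/null
python3 go.py .518 -.232 .0735
```

```text
clock 11.82 pos [ 0.5201 -0.2275  0.1985] yaw 0.287 w 0.0859 gf 0.0 F [-0.6  0.6  0.9] j [-0.41  0.4   0.09  1.26  0.    0.87]
shift [-0.025 -0.022  0.833] turn 0.001 tilt [ 0.  0. -1.]
```

```bash
python3 -m creep '1 -0.02 -0.02 0.25 0;1 -0.02 -0.02 0.5 0;1 -0.02 -0.02 0.7 0;1 -0.02 -0.02 0.8 0;1 -0.02 -0.02 0.83 0;1 -0.02 -0.02 0.83 0;0 -0.02 -0.02 0.83 0;0 -0.02 -0.02 0.83 0;0 -0.02 -0.02 0.83 0;0 -0.02 -0.02 0.83 0;0 -0.02 -0.02 0.83 0;0 -0.02 -0.02 0.83 0'
python3 -m creep '0 0 0 -0.2 0;0 0 0 -0.5 0;0 0 0 -0.8 0;0 0 0 -0.95 0;0 0.3 0 -0.95 0;0 0.6 0 -0.95 0;0 0.6 0 -0.95 0'|tail -3
python3 go.py .503 .2347 .2
```

```text
clock: 13.32
eef_pos: [0.5176, -0.2337, 0.0741]
tool_rot: [0.6, 0.8, -0.0, 0.0]
ft_force: [-0.9, -0.4, 5.1]
grip_width: 0.0217
grasp_force: 58.6
ft_force: [0.3, -1.4, -3.4]
grip_width: 0.022
grasp_force: 59.2
clock 14.2 pos [ 0.4903 -0.1443  0.2149] yaw 0.288 w 0.022 gf 59.2 F [ 0.3 -1.4 -3.4] j [-0.29  0.29 -0.04  1.25  0.    1.  ]
shift [2.398 0.799 0.104] turn 0.001 tilt [-0.004  0.002 -1.   ]
```

```bash
{ python3 -m creep '0 0.3 0.1 0 0;0 0.6 0.2 0 0;0 0.8 0.27 0 0;0 0.8 0.27 0 0'
python3 -m creep '0 0.3 0.1 0 0;0 0.6 0.2 0 0;0 0.8 0.27 0 0;0 0.8 0.27 0 0' 
python3 -m creep '0 0.3 0.1 0 0;0 0.6 0.2 0 0;0 0.8 0.26 0.05 0;0 0.8 0.26 0.1 0;0 0.8 0.26 0.1 0;0 0.8 0.26 0.1 0' ; } >/dev/null
python3 go.py .503 .2347 .1175
```

```text
clock 15.95 pos [0.5068 0.2305 0.2011] yaw 0.282 w 0.0219 gf 59.4 F [ 0.1 -0.4 -2.3] j [ 0.43  0.38  0.06  1.25 -0.    1.72]
shift [ 0.034 -0.016  0.557] turn -0.001 tilt [-0.    -0.001 -1.   ]
```

```bash
python3 -m creep '0 0.02 -0.02 0.2 0;0 0.02 -0.02 0.35 0;0 0.02 -0.02 0.45 0;0 0.02 -0.02 0.5 0;0 0.02 -0.02 0.53 0;0 0.02 -0.02 0.545 0;0 0.02 -0.02 0.545 0;0 0.02 -0.02 0.545 0'| grep -E 'eef|ft'
python3 -m creep '0 0 0 0.007 0;0 0 0 0.007 0' | grep -E 'eef|ft'
```

```text
eef_pos: [0.503, 0.2343, 0.1198]
ft_force: [0.4, -0.7, -3.7]
eef_pos: [0.5027, 0.2342, 0.1183]
ft_force: [-0.5, 0.5, -2.2]
```

```bash
python3 -m creep '0 0 0 0.008 0;0 0 0 0.008 0' | grep -E 'eef|ft'
python3 -m creep '0 0 0 0.006 0;0 0 0 0.006 0' | grep -E 'eef|ft'
```

```text
eef_pos: [0.5026, 0.2341, 0.117]
ft_force: [-1.0, 1.1, -3.8]
eef_pos: [0.5027, 0.2342, 0.1162]
ft_force: [0.1, 0.2, -2.9]
```

```bash
{ python3 -m creep '0.4 0 0 0 0;0.7 0 0 0 0;1 0 0 0 0;1 0 0 0 0;1 0 0 -0.2 0;1 0 0 -0.5 0;1 0 0 -0.8 0;1 0 0 -0.8 0' 
python3 -m creep '1 -0.4 -0.09 0 0;1 -0.8 -0.18 0 0;1 -0.9 -0.19 0 0'
python3 -m creep '1 -0.4 -0.09 0 0;1 -0.8 -0.18 0 0;1 -0.9 -0.19 0 0'
python3 -m creep '1 -0.4 -0.09 0 0;1 -0.8 -0.18 0 0;1 -0.9 -0.19 0 0'
python3 -m creep '1 -0.4 -0.09 0.1 0;1 -0.8 -0.18 0.2 0;1 -0.9 -0.19 0.3 0;1 -0.9 -0.19 0.5 0;1 -0.9 -0.19 0.5 0;1 -0.9 -0.19 0.5 0'; } >/dev/null
python3 go.py .545 -.321 .046
python3 -c "
from h import *
snap('top','t4');snap('side','s4')
for t,c in(('pin_collar','side'),('pin_collar','top'),('pin_short','side')): print(t,c,[(np.round(d['at'],3).tolist(),round(d['conf'],2)) for d in spot_point(t,c)])
cv2.imwrite('pics/s4c.png',np.hstack([cv2.resize(cv2.imread('pics/s4.png')[110:210,130:260],None,fx=3,fy=3),cv2.resize(cv2.imread('pics/t4.png')[150:250,110:240],None,fx=3,fy=3)]))"
```

```text
clock 20.57 pos [ 0.5455 -0.3147  0.1619] yaw 0.286 w 0.0856 gf 0.0 F [-0.7  0.8  0.5] j [-0.52  0.55  0.22  1.25  0.    0.76]
shift [-0.039 -0.015  0.772] turn 0.0 tilt [ 0.  0. -1.]
pin_collar side [([0.504, 0.234, 0.045], 0.82)]
pin_collar top [([0.501, 0.234, 0.046], 0.46)]
pin_short side [([0.548, -0.32, 0.002], 0.77)]
```

View pics/s4c.png

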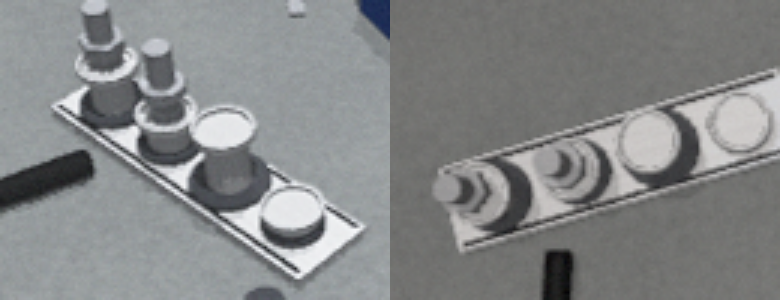

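Hex and collar both stand upright in nest_3 and nest_2. Now the short pin.

```bash
python3 -m creep '1 -0.04 -0.01 0.25 0;1 -0.04 -0.01 0.5 0;1 -0.04 -0.01 0.65 0;1 -0.04 -0.01 0.73 0;1 -0.04 -0.01 0.77 0;1 -0.04 -0.01 0.77 0;0 -0.04 -0.01 0.77 0;0 -0.04 -0.01 0.77 0;0 -0.04 -0.01 0.77 0;0 -0.04 -0.01 0.77 0;0 -0.04 -0.01 0.77 0;0 -0.04 -0.01 0.77 0'
python3 -m creep '0 0 0 -0.2 0;0 0 0 -0.5 0;0 0 0 -0.8 0;0 0 0 -1 0;0 0 0 -1 0'|tail -3
python3 go.py .5235 .1584 .2
```

```text
clock: 22.32
eef_pos: [0.5454, -0.3225, 0.0463]
tool_rot: [0.6, 0.8, 0.0, 0.001]
ft_force: [0.3, 0.8, 3.3]
grip_width: 0.0218
grasp_force: 58.8
ft_force: [0.8, -0.3, -2.4]
grip_width: 0.0218
grasp_force: 58.9
clock 22.95 pos [ 0.5461 -0.323   0.1979] yaw 0.284 w 0.0218 gf 58.9 F [ 0.8 -0.3 -2.4] j [-0.53  0.53  0.29  1.33 -0.    0.75]
shift [ 3.123  0.756 -0.023] turn -0.0 tilt [ 0.004 -0.003 -1.   ]
```

```bash
{ python3 -m creep '0 0.2 0.05 0 0;0 0.5 0.12 0 0;0 0.78 0.19 0 0;0 0.78 0.19 0 0'
python3 -m creep '0 0.3 0.1 0 0;0 0.6 0.15 0 0;0 0.78 0.19 0 0;0 0.78 0.19 0 0' 
python3 -m creep '0 0.3 0.1 0 0;0 0.6 0.15 0 0;0 0.78 0.19 0 0;0 0.78 0.19 0 0' 
python3 -m creep '0 0.3 0.1 0 0;0 0.6 0.15 0 0;0 0.78 0.19 0 0;0 0.78 0.19 0 0;0 0.78 0.19 0 0;0 0.78 0.19 0 0' ; } >/dev/null
python3 go.py .5235 .1584 .1175
```

```text
clock 25.2 pos [0.5234 0.1572 0.1954] yaw 0.282 w 0.0218 gf 59.1 F [-0.3  0.8 -1.5] j [ 0.29  0.36  0.02  1.23 -0.    1.58]
shift [0.008 0.003 0.519] turn -0.001 tilt [-0.    -0.001 -1.   ]
```

```bash
python3 -m creep '0 0.01 0 0.2 0;0 0.01 0 0.35 0;0 0.01 0 0.43 0;0 0.01 0 0.48 0;0 0.01 0 0.51 0;0 0.01 0 0.52 0;0 0.01 0 0.52 0;0 0.01 0 0.52 0'| grep -E 'eef|ft'
python3 -m creep '0 0 0 0.006 0;0 0 0 0.006 0' | grep -E 'eef|ft'
```

```text
eef_pos: [0.523, 0.1605, 0.1182]
ft_force: [0.2, -0.3, -3.4]
eef_pos: [0.5227, 0.1603, 0.1168]
ft_force: [-0.5, -0.4, -2.0]
```

```bash
python3 -m creep '0 0 0 0.005 0;0 0 0 0.005 0' | grep -E 'eef|ft'
{ python3 -m creep '0.4 0 0 0 0;0.7 0 0 0 0;1 0 0 0 0;1 0 0 0 0;1 0 0 -0.2 0;1 0 0 -0.5 0;1 0 0 -0.6 0;1 0 0 -0.6 0' 
python3 -m creep '1 -0.4 -0.15 0 0;1 -0.8 -0.3 0 0;1 -0.98 -0.39 0 0;1 -0.98 -0.39 0 0'
python3 -m creep '1 -0.4 -0.15 0 0;1 -0.8 -0.3 0 0;1 -0.98 -0.38 0 0;1 -0.98 -0.38 0 0;1 -0.98 -0.38 0 0;1 -0.98 -0.38 0 0'; } >/dev/null
python3 go.py .495 -.156 .0875
python3 -c "
from h import *
for t,c in(('pin_short','side'),('pin_short','top'),('pin_long','side'),('pin_long','top')): print(t,c,[(np.round(d['at'],3).tolist(),round(d['conf'],2)) for d in (camera(c),spot_point(t,c))[1]])"
```

```text
eef_pos: [0.5228, 0.1603, 0.1163]
ft_force: [-0.5, -0.4, -0.8]
clock 28.95 pos [ 0.4944 -0.1527  0.2056] yaw 0.287 w 0.0854 gf 0.0 F [ 0.5  0.6 -0.3] j [-0.3   0.3  -0.04  1.23  0.    0.98]
shift [-0.023 -0.002  0.787] turn 0.001 tilt [-0.001  0.001 -1.   ]
pin_short side [([0.527, 0.161, 0.076], 0.68)]
pin_short top [([0.522, 0.161, 0.073], 0.62)]
pin_long side [([0.652, -0.257, -0.004], 0.9), ([0.492, -0.153, 0.004], 0.89), ([0.333, -0.118, -0.0], 0.64), ([0.652, -0.076, -0.001], 0.59), ([0.357, -0.059, -0.002], 0.57)]
pin_long top [([0.334, -0.12, -0.001], 0.71), ([0.652, -0.077, 0.002], 0.7), ([0.495, -0.156, 0.003], 0.65), ([0.648, -0.256, -0.004], 0.59), ([0.353, -0.064, 0.002], 0.43)]
```

```bash
python3 -m creep '1 -0.02 0 0.25 0;1 -0.02 0 0.5 0;1 -0.02 0 0.65 0;1 -0.02 0 0.74 0;1 -0.02 0 0.785 0;1 -0.02 0 0.785 0;0 -0.02 0 0.785 0;0 -0.02 0 0.785 0;0 -0.02 0 0.785 0;0 -0.02 0 0.785 0;0 -0.02 0 0.785 0;0 -0.02 0 0.785 0'
python3 -m creep '0 0 0 -0.2 0;0 0 0 -0.5 0;0 0 0 -0.8 0;0 0 0 -0.85 0;0 0 0 -0.85 0'|tail -3
python3 go.py .5441 .0821 .2
```

```text
clock: 30.85
eef_pos: [0.4956, -0.1572, 0.0888]
tool_rot: [0.6, 0.8, 0.0, 0.001]
ft_force: [-0.1, -0.1, 5.5]
grip_width: 0.0217
grasp_force: 58.6
ft_force: [-0.2, -0.5, -4.6]
grip_width: 0.0218
grasp_force: 59.8
clock 31.48 pos [ 0.4945 -0.157   0.2146] yaw 0.284 w 0.0218 gf 59.8 F [-0.2 -0.5 -4.6] j [-0.31  0.3  -0.02  1.26 -0.    0.98]
shift [1.437 0.765 0.098] turn -0.0 tilt [-0.002  0.    -1.   ]
```

```bash
{ python3 -m creep '0 0.2 0.1 0 0;0 0.5 0.28 0 0;0 0.72 0.38 0 0;0 0.72 0.38 0 0'
python3 -m creep '0 0.3 0.15 0 0;0 0.6 0.3 0 0;0 0.72 0.38 0 0;0 0.72 0.38 0.1 0;0 0.72 0.38 0.1 0;0 0.72 0.38 0.1 0' ; } >/dev/null
python3 go.py .5441 .0821 .1175
```

```text
clock 32.73 pos [0.5435 0.0806 0.2002] yaw 0.282 w 0.0214 gf 59.7 F [ 0.3 -0.1 -3.5] j [ 0.15  0.37  0.04  1.25 -0.    1.44]
shift [0.008 0.008 0.551] turn -0.001 tilt [-0.002 -0.001 -1.   ]
```

```bash
python3 -m creep '0 0.01 0 0.2 0;0 0.01 0 0.35 0;0 0.01 0 0.45 0;0 0.01 0 0.5 0;0 0.01 0 0.53 0;0 0.01 0 0.545 0;0 0.01 0 0.545 0;0 0.01 0 0.545 0'| grep -E 'eef|ft'
python3 -m creep '0 0 0 0.006 0;0 0 0 0.006 0' | grep -E 'eef|ft'
```

```text
eef_pos: [0.5439, 0.0837, 0.1196]
ft_force: [-0.1, 1.0, -4.0]
eef_pos: [0.5436, 0.0836, 0.1182]
ft_force: [-0.2, -0.2, -4.0]
```

```bash
python3 -m creep '0 0 0 0.006 0;0 0 0 0.006 0' | grep -E 'eef|ft'
python3 -m creep '0 0 0 0.004 0;0 0 0 0.004 0' | grep -E 'eef|ft'
```

```text
eef_pos: [0.5435, 0.0836, 0.1171]
ft_force: [0.1, 0.1, -2.9]
eef_pos: [0.5437, 0.0836, 0.1169]
ft_force: [-0.1, -0.5, -1.0]
```

```bash
python3 -m creep '0.4 0 0 0 0;0.7 0 0 0 0;1 0 0 0 0;1 0 0 0 0;1 0 0 -0.2 0;1 0 0 -0.5 0;1 0 0 -0.8 0;1 -0.5 -0.2 -0.8 0;1 -0.9 -0.5 -0.8 0;1 -0.9 -0.8 -0.8 0;1 -0.9 -0.8 -0.8 0;1 -0.9 -0.8 -0.8 0'|tail -3
python3 - <<'E'
from v import *
snap('top','t5');snap('side','s5')
for t in('pin_long','pin_collar','pin_hex','pin_short','jar','can'):
  for c in('side','top'):print(t,c,[(np.round(d['at'],3).tolist(),round(d['conf'],2)) for d in spot_point(t,c)])
Q=[[.483,.312],[.503,.234],[.523,.160],[.544,.0836]]
cur=[(circ(*n,.122,.012),(0,0,255)) for n in Q]
a=crop('pics/s5.png','side',(140,90,260,205),3.3,cur);b=crop('pics/t5.png','top',(125,160,245,275),3.3,cur)
cv2.imwrite('pics/s5c.png',np.hstack([a,b]))
E
```

```text
ft_force: [0.8, -0.2, -0.2]
grip_width: 0.085
grasp_force: 0.0
pin_long side [([0.651, -0.074, 0.0], 0.81), ([0.541, 0.085, 0.033], 0.76), ([0.331, -0.117, -0.001], 0.61), ([0.653, -0.256, 0.0], 0.59), ([0.358, -0.055, -0.002], 0.58)]
pin_long top [([0.65, -0.257, -0.005], 0.73), ([0.652, -0.077, 0.002], 0.72), ([0.542, 0.083, 0.033], 0.58), ([0.353, -0.064, 0.002], 0.41), ([0.472, 0.001, 0.001], 0.38)]
pin_collar side [([0.504, 0.23, 0.048], 0.77)]
pin_collar top [([0.498, 0.236, 0.045], 0.53), ([0.518, 0.168, 0.012], 0.51), ([0.747, 0.052, 0.006], 0.19)]
pin_hex side [([0.48, 0.315, 0.057], 0.73)]
pin_hex top [([0.484, 0.316, 0.058], 0.63), ([0.504, 0.237, 0.014], 0.43)]
pin_short side [([0.526, 0.16, 0.078], 0.55)]
pin_short top [([0.522, 0.165, 0.074], 0.66), ([0.481, 0.309, 0.011], 0.49)]
jar side [([0.482, 0.31, 0.013], 0.65), ([0.475, -0.004, 0.0], 0.62)]
jar top [([0.473, 0.0, 0.001], 0.54)]
can side [([0.748, 0.053, -0.003], 0.77)]
can top [([0.471, 0.001, 0.002], 0.46)]
```

View pics/s5c.png

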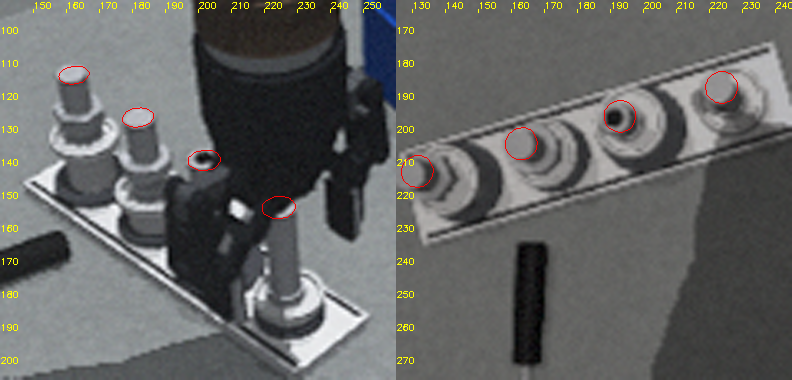

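All four tops match the predicted level circles in both views, the feet are inside the cups, and the gripper is clear.

```bash
python3 -c "
from h import *
print(ticket.job_done())"
```

```text
the job is handed in; nothing more can be done
None
```

The job is handed in (no verdict returned): in the last pictures all four pins stand upright in their nests (long in nest_1, collar in nest_2, hex in nest_3, short in nest_4) with tops level, and the jar and can show no movement.

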